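Blow the bore clear and draw the plug gauge

TASK

Clear the mouth of the bore in the beam with the clamped air duster: squeeze its red trigger fully, hold it for a moment and let it spring right back. Then take the plug gauge by its blue handle and draw it straight up about 40 mm, so that its red ring has just come clear of the wood, without forcing it sideways or pulling it right out. Finish holding it still at that height, so that the bore can be read, and leave the tin, brush and offcut where they are.

Things in the scene. Friction and masses are not known exactly. Their poses are not given: they have to be found in the camera images.
- duster: Yellow pistol-shaped air duster, fixed upside down in a clamp: level barrel (42 mm diameter, axis 90 mm above the bench); the grip, 32 mm deep (x), 30 mm wide, rises from it to 190 mm, black battery foot on top. Foot plate 120 x 70 mm. Origin on the bench under the grip's centre, z up. Local -x is the muzzle side with trigger and thin nozzle (tip 140 mm from the origin), aimed at the bore.
- trigger_pad (a point): Centre of the red trigger's front face (away from the grip), 157 mm above the bench, 43 mm in front (duster's -x) of the grip's centre at rest. Plate 8 mm thick, 22 wide, 64 tall, hinged at its lower end 45 mm below this point; top 21 mm above it; 15 mm gap behind. Trigger and grip together are 59 mm wide here at rest, about 49 mm squeezed.
- trigger (a joint): Trigger angle, rad: 0 at rest, 0.22 squeezed fully against its stop. A spring returns it; at the pad it takes about 7 N to start and 13 N to squeeze fully.
- block: Pale wooden beam 160 mm (x) by 75 mm (y), 75 mm tall, fixed between two dark wooden bench dogs 45 mm tall at its x ends. Origin at the centre of its underside, on the bench, straight under the bore.
- bore_mouth (a point): Centre of the bore's mouth on top of the beam, 75 mm above the bench; z up along the bore, x along the beam. Bore 17.5 mm in diameter, 65 mm deep, vertical.
- pin: The plug gauge: steel shank 16 mm in diameter, 85 mm long, under a blue handle; origin at the foot of the shank, z up along the gauge. Loose in the bore, sinks back if released, weighs 0.13 to 0.25 kg. A red ring on the shank lies 27 to 35 mm above the foot, hidden in the bore at the start.
- pin_grip (a point): Centre of the gauge's blue handle, an upright cylinder 24 mm in diameter, 40 mm tall; 105 mm above the foot, z up along the gauge. At the start the gauge stands on the floor of the bore: this point is then 40 mm above the bore's mouth and 20 mm of bare shank show. The red ring lies 70 to 78 mm below this point.
- tin: Closed tin with a green band, 72 mm diameter, 100 mm tall, standing; origin at the centre of its underside. To be left alone.
- brush: Flat paint brush, lying, about 200 mm long along its x; origin under its middle. To be left alone.
- offcut: Wood offcut 50 x 90 x 40 mm, lying; origin at the centre of its underside. To be left alone.

How it is judged (in metres and radians):
On the way, in this order (a step that is already met when the one before it is completed fails the run):
1. the trigger is squeezed by the fingers (value of joint trigger above 0.17 rad and contact force between the fingers and duster above 1 N and z of pin_grip in the frame of bore_mouth below 0.046 m), for 0.2 s.
2. the trigger is let go and has sprung back (value of joint trigger below 0.04 rad and z of pin_grip in the frame of bore_mouth below 0.046 m), for 0.1 s.
3. the gauge is drawn until its ring is about clear of the wood (z of pin_grip in the frame of bore_mouth above 0.074 m), for 0.1 s.
At the end, for the whole second after the job is handed in: The gauge is held still (under 10 mm/s) in the fingers with at least 2 N, drawn 34 to 48 mm from fully home, within 8 mm of the bore's axis at the handle and 0.07 rad of upright; the trigger is back within 0.04 rad of rest (z of pin_grip in the frame of bore_mouth between 0.074 and 0.088 m and horizontal distance between pin_grip and bore_mouth below 0.008 m and angle between the z axis of pin_grip and the z axis of bore_mouth, either way round below 0.07 rad and contact force between the fingers and pin above 2 N and linear speed of pin below 0.01 m/s and value of joint trigger below 0.04 rad); the arm keeps its last pose, push and grip.
It fails at once if the gauge is pulled (nearly) out of the bore: more than 58 mm (z of pin_grip in the frame of bore_mouth above 0.098 m).
It fails at once if the gauge is forced against the bore with more than 25 N (contact force between pin and block above 25 N).
It fails at once if the tin is disturbed (25 mm) (distance of tin from where it was at the start of the episode above 0.025 m).
It fails at once if the brush is disturbed (25 mm) (distance of brush from where it was at the start of the episode above 0.025 m).
It fails at once if the offcut is disturbed (25 mm) (distance of offcut from where it was at the start of the episode above 0.025 m).
It also fails if it takes over 42 s, if anything falls off the work surface, if the arm or the gripper's body presses on something with over 40 N, if the wrist force passes 120 N, or if a joint passes its speed limit or range.

ROBOT

A 6-joint arm with a two-finger parallel gripper is mounted at the origin on the work surface. World frame = base frame: x ahead of the robot, y to its left, z up, the work surface at z = 0. Lengths are in mm, angles in degrees, forces in N, time in s.
With the tool pointing down it reaches from about 275 to 1000 mm from the base axis. Payload 8.4 kg.
Tool frame: the origin (TCP) lies between the finger pads; the fingertips stand 8 mm ahead of it and the grasp point (between the pads) lies 11 mm behind it; z points along the fingers, y is the direction in which the jaws open and shut (so a half turn about z gives the same grasp; the last joint's range is limited). The gripper opens to 85 mm and grips with 20 to 120 N. Pads are 22 mm wide; open, the fingers measure 114 mm over their backs; the gripper's body (76 mm by 85 mm) begins 54 mm behind the grasp point. The pads swing forward as they close: fully open they stand 13 mm farther back than shut.
Start: joints at [66.154, 20.225, 93.587, -0, 66.188, -0.138], TCP at [251.306, 572.253, 239.281] pointing down, gripper open.
Joint ranges: [-150.9, 150.9], [-52.94, 120.26], [3.33, 152.33], [-74.26, 254.26], [0, 154.13], [-172.89, 172.89]. Speed limits (degrees/s): [127.2, 127.2, 159.86, 180, 180, 180].

INTERFACE

Orientations are given as [roll, pitch, yaw] about the fixed x, y, z axes, in that order (R = Rz(yaw) Ry(pitch) Rx(roll)).
In Python, from station import * gives the robot as it stands.
- The arm moves only by the shell command python3 -m jog 'ROWS'. ROWS is text: rows parted by semicolons, each of 5 numbers parted by spaces: the closure, from -1 (fully open) to 1 (shut), then the shift along the tool's x, y, z in m, then the turn about the tool's z in rad. A call has 1 to 5 rows; each row is the pose to reach, as a shift and turn from the pose commanded when the call began, along the tool's axes at that moment; what a row does not reach only later rows make up. A row lasts 1/10 s, in which the tool goes at most 50 mm and 8.59 degrees, less where a joint would pass 70% of its speed; a pose out of reach is approached as far as the arm can. A call with a gripper value outside its range is refused whole. The fingers move at their own pace and stop on an object; the grip force is fixed at half the most. Time passes only in rows, so rows that repeat a pose let the fingers close. It gives the time, the measured TCP pose, the force and the opening at its end, in the units of the state.
- get_state(): the state, without advancing time (a new reading comes with each control period).
- get_image(name): name is "side" or "top"; returns (picture, depth): 420x560x3 uint8, red, green, blue; 420x560 float32, mm along the optical axis (not along the pixel's ray), 0 where there is no reading.
- calibration(name): a dict with "fx", "fy", "cx", "cy" (pixels), "dist_coeffs" ([k1, k2, p1, p2, k3] as OpenCV has them; the pictures are not rectified), "R" (3x3) and "t" (3): a world point X has camera coordinates R X + t. Camera axes: x right, y down, z forward; pixel columns grow to the right and rows downward; lengths in mm; the calibration is good to about 2 mm. A picture is of the moment at which its call begins. calibration takes no time and is no camera call.
- finish_job(): hands the job in, once; it reports no verdict.
The state is a dict: "time_s": time; "joint_pos": joint angles; "qvel": joint speeds; "joint_torque": joint torques, N m; "ee_pos": TCP position; "tcp_rot": TCP orientation; "force": force on the tool from outside, world axes, zero at the start; "wrist_torque": the same for the moment, N m; "opening": opening from 0.0 (shut) to 1.0 (fully open).
Only numpy, scipy, OpenCV 4.12 (cv2) and the standard library are available. Lean on these libraries where they do the work, as an engineer would, in place of code of your own. Each camera call takes 0.05 s, during which the arm holds its last target.

## Working session

There is one attempt and no reset: what is moved stays moved. The work goes in short steps, Python scripts to look and compute and a shell command to move; the robot and the scene stay as the last step left them, time stands still between calls to the robot, and variables do not carry over. Pictures are saved under pics/ and viewed, and the job is handed in when it is done.

```bash
mkdir -p pics; cat > h.py <<'E'
import numpy as np, cv2
from station import *
def grab(n,f):
    im,d=get_image(n); cv2.imwrite(f'pics/{f}.png',im[:,:,::-1]); np.savez(f'pics/{f}.npz',im=im,d=d); return im,d
def world(n,u,v,d=None,z=None):
    c=calibration(n);K=np.array([[c['fx'],0,c['cx']],[0,c['fy'],c['cy']],[0,0,1.]])
    p=cv2.undistortPoints(np.array([[[u,v]]],float),K,np.array(c['dist_coeffs']))[0,0]
    R=np.array(c['R']);t=np.array(c['t']).ravel()
    r=np.array([p[0],p[1],1.]); o=-R.T@t; w=R.T@r
    s=d if d is not None else (z-o[2])/w[2]
    return o+s*w
E
python3 - <<'E'
from h import *
grab('side','s0');grab('top','t0')
s=get_state();print(s['ee_pos'],s['tcp_rot'],s['time_s'],s['force'],s['opening'])
for n in('side','top'):
  c=calibration(n);print(n,-np.array(c['R']).T@np.array(c['t']).ravel(),np.array(c['R'])[2],c['fx'])
E
```

```text
[251.1284529  571.85764346 238.62057779] [-1.79925161e+02 -4.67808339e-05  1.56292983e+02] 0.1 [-0.1790031   0.18806295  0.83295957] 0.99765820950305
side [296.52181994 314.98979255 701.32121314] [ 0.41615378 -0.48776006 -0.76740221] 456.1604805057311
top [ 487.85233193  -47.81340493 1235.87645676] [ 0.13467109 -0.01747324 -0.99073628] 530.3692179541554
```

```bash
ls -la; ls pics
```

```text
total 16
drwxr-xr-x  3 agent agent 4096 Dec  6 03:01 .
drwxr-xr-x 23 root  root  4096 Dec  6 03:01 ..
-rw-r--r--  1 agent agent  540 Dec  6 03:01 h.py
drwxr-xr-x  2 agent agent 4096 Dec  6 03:01 pics
s0.npz
s0.png
t0.npz
t0.png
```

View pics/s0.png

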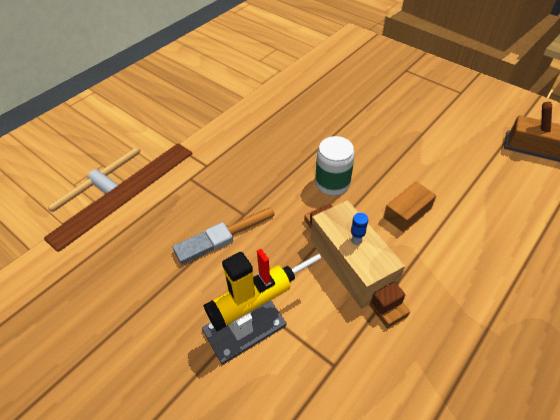

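View pics/t0.png

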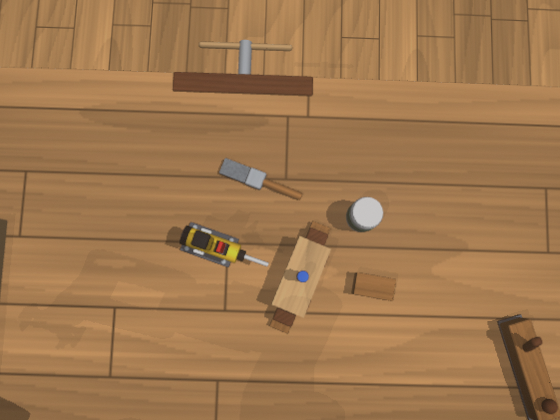

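The side view shows the duster around (245,290), red trigger (264,266) and blue handle (360,226). In the top view, the battery foot is at (202,241), the red trigger at (222,247) and the blue handle at (303,277). The tin, brush and offcut stand clear of them. Next I measure.

```bash
cat > m.py <<'E'
from h import *
import sys
def masks(im):
    h=cv2.cvtColor(im,cv2.COLOR_RGB2HSV);H,S,V=[h[...,i].astype(int) for i in range(3)]
    return dict(blue=(H>105)&(H<130)&(S>150)&(V>60),red=((H<5)|(H>174))&(S>190)&(V>90),yellow=(H>22)&(H<32)&(S>215)&(V>80))
if __name__=='__main__':
  for n,f in(('side','s0'),('top','t0')):
    z=np.load(f'pics/{f}.npz');im,d=z['im'],z['d']
    for k,m in masks(im).items():
        N,l,st,ce=cv2.connectedComponentsWithStats(m.astype(np.uint8))
        for i in range(1,N):
            if st[i,4]<25: continue
            v,u=np.where(l==i)
            P=np.array([world(n,a,b,d=d[b,a]) for a,b in zip(u,v) if d[b,a]>0])
            print(n,k,st[i],ce[i].round(1),'P min',P.min(0).round(),'max',P.max(0).round(),'med',np.median(P,0).round(1))
            if k!='yellow':
                zt=np.percentile(P[:,2],95);Q=P[P[:,2]>zt-4];print('   top layer',Q.mean(0).round(1),len(Q),zt.round(1), cv2.minAreaRect(Q[:,:2].astype(np.float32)))
  for nm,(u,v),zz in(('nozzle tip top',(267,264),90),('blue top',(303,276.5),135),('foot',(202,241),200)):
    print(nm,world('top',u,v,z=zz).round(1))
  im=np.load('pics/t0.npz')['im']
  cv2.imwrite('pics/t0z.png',cv2.resize(im[200:340,160:360,::-1],None,fx=4,fy=4,interpolation=2))
  im=np.load('pics/s0.npz')['im']
  cv2.imwrite('pics/s0z.png',cv2.resize(im[180:340,195:415,::-1],None,fx=3.6,fy=3.6,interpolation=2))
E
python3 m.py
```

```text
side blue [352 213  16  25 283] [359.4 224.4] P min [ 478. -110.   97.] max [500. -87. 138.] med [487.3 -93.4 132.8]
   top layer [489.7 -98.7 135.5] 135 137.0 ((489.7431640625, -99.07733154296875), (20.916500091552734, 21.51032829284668), 88.3354263305664)
side red [257 249  13  35 293] [263.3 265.8] P min [532. -21.   1.] max [635.  77. 181.] med [539.7  73.1 159.3]
   top layer [543.2  70.6 178.1] 81 179.1 ((543.7274169921875, 69.84150695800781), (8.184405326843262, 21.008453369140625), 71.77642059326172)
side yellow [ 213  266   77   58 1670] [250.1 294.5] P min [516.  33.  89.] max [584. 151. 179.] med [541.9 110.1 107.7]
top blue [298 272  10   9  78] [302.5 276. ] P min [ 485. -111.  131.] max [501. -92. 141.] med [ 493.  -101.6  135.7]
   top layer [ 493.4 -101.3  137.1] 49 139.2 ((492.970458984375, -101.53490447998047), (16.340932846069336, 18.780296325683594), 1.647323489189148)
nozzle tip top [516.6 -26.9  90. ]
blue top [ 492.  -102.7  135. ]
foot [554.6  99.1 200. ]
```

View pics/t0z.png

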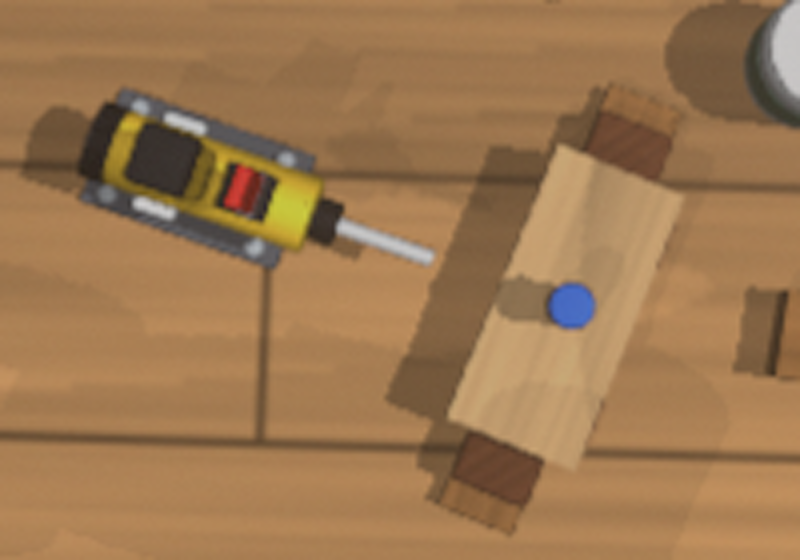

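View pics/s0z.png

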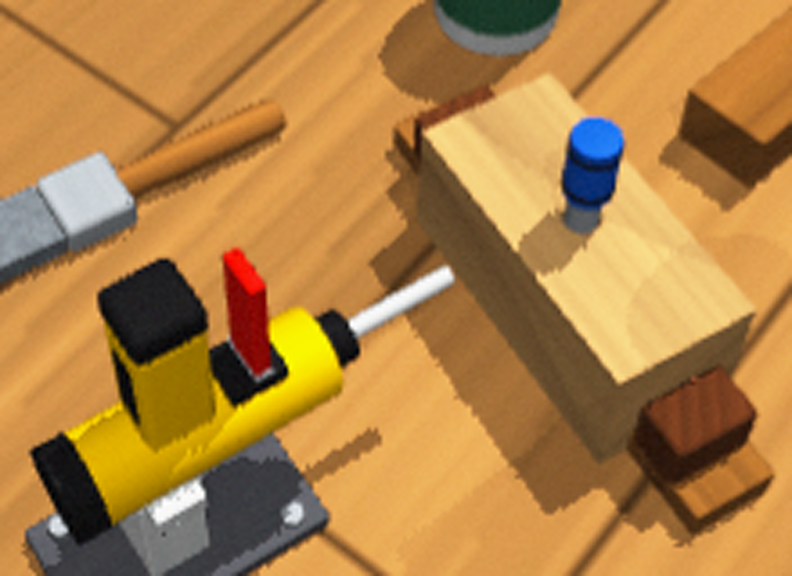

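```bash
python3 - <<'E'
from h import *
for n,f,box in(('top','t0',(178,222,215,262)),('side','s0',(220,250,255,285))):
    z=np.load(f'pics/{f}.npz');im,d=z['im'],z['d']
    u0,v0,u1,v1=box
    P=np.array([world(n,a,b,d=d[b,a]) for b in range(v0,v1) for a in range(u0,u1) if d[b,a]>0])
    zt=np.percentile(P[P[:,2]>190][:,2],50);Q=P[(P[:,2]>zt-6)&(P[:,2]<zt+8)]
    print(n,'foot top z',zt.round(1),len(Q),Q.mean(0).round(1),cv2.minAreaRect(Q[:,:2].astype(np.float32)))
    # red top
im=np.load('pics/t0.npz')['im'];d=np.load('pics/t0.npz')['d']
h=cv2.cvtColor(im,cv2.COLOR_RGB2HSV);H,S,V=[h[...,i].astype(int) for i in range(3)]
m=((H<6)|(H>172))&(S>170)&(V>80)
v,u=np.where(m[235:260,205:240]);P=np.array([world('top',a+205,b+235,d=d[b+235,a+205]) for a,b in zip(u,v)])
print('red top',len(P),P[:,2].round().tolist())
Q=P[P[:,2]>165];
if len(Q): print(Q.mean(0).round(1),cv2.minAreaRect(Q[:,:2].astype(np.float32)))
# nozzle / rear barrel axis
for u,v,z in((160+433/4,200+257/4,90),(160+335/4,200+226/4,93),(160+320/4,200+217/4,100)): print(world('top',u,v,z=z).round(1))
# foot plate points z 5-160 : plate corners; grip yellow side view
E
```

```text
Traceback (most recent call last):
  File "h.py", line 6, in world
    c=calibration(n);K=np.array([[c['fx'],0,c['cx']],[0,c['fy'],c['cy']],[0,0,1.]])
ValueError: time passes only in moves, steps and waits
```

```bash
python3 - <<'E'
s=open('h.py').read()
s=s.replace("def grab","_C={}\ndef cal(n):\n    if n not in _C: _C[n]=calibration(n)\n    return _C[n]\ndef grab").replace("c=calibration(n);","c=cal(n);")
open('h.py','w').write(s)
E
python3 - <<'E'
from h import *
for n,f,box in(('top','t0',(178,222,215,262)),('side','s0',(220,250,255,285))):
    z=np.load(f'pics/{f}.npz');im,d=z['im'],z['d']
    u0,v0,u1,v1=box
    P=np.array([world(n,a,b,d=d[b,a]) for b in range(v0,v1) for a in range(u0,u1) if d[b,a]>0])
    zt=np.percentile(P[P[:,2]>190][:,2],50);Q=P[(P[:,2]>zt-6)&(P[:,2]<zt+8)]
    print(n,'foot top z',zt.round(1),len(Q),Q.mean(0).round(1),cv2.minAreaRect(Q[:,:2].astype(np.float32)))
im=np.load('pics/t0.npz')['im'];d=np.load('pics/t0.npz')['d']
h=cv2.cvtColor(im,cv2.COLOR_RGB2HSV);H,S,V=[h[...,i].astype(int) for i in range(3)]
m=((H<6)|(H>172))&(S>170)&(V>80)
v,u=np.where(m[235:260,205:240]);P=np.array([world('top',a+205,b+235,d=d[b+235,a+205]) for a,b in zip(u,v)])
print('red top',len(P),P[:,2].round().tolist())
Q=P[P[:,2]>165];
if len(Q): print(Q.mean(0).round(1),cv2.minAreaRect(Q[:,:2].astype(np.float32)))
for u,v,z in((160+433/4,200+257/4,90),(160+335/4,200+226/4,93),(160+320/4,200+217/4,100)): print(world('top',u,v,z=z).round(1))
E
```

```text
top foot top z 191.4 252 [559.  104.9 190.1] ((559.3189697265625, 105.18901824951172), (32.375179290771484, 31.024702072143555), 73.53379821777344)
side foot top z 190.8 513 [554.3 108.5 189.9] ((555.2327880859375, 107.3731460571289), (31.7455997467041, 31.938512802124023), 72.04202270507812)
red top 67 [177.0, 181.0, 179.0, 179.0, 178.0, 175.0, 182.0, 180.0, 181.0, 162.0, 179.0, 178.0, 177.0, 178.0, 172.0, 153.0, 138.0, 177.0, 181.0, 177.0, 178.0, 167.0, 146.0, 130.0, 177.0, 179.0, 176.0, 175.0, 158.0, 141.0, 123.0, 178.0, 179.0, 182.0, 177.0, 169.0, 155.0, 133.0, 181.0, 173.0, 177.0, 178.0, 164.0, 150.0, 129.0, 180.0, 177.0, 179.0, 177.0, 177.0, 156.0, 143.0, 177.0, 179.0, 179.0, 175.0, 167.0, 151.0, 134.0, 118.0, 174.0, 180.0, 176.0, 165.0, 144.0, 125.0, 135.0]
[546.4  67.6 176.9] ((546.5047607421875, 67.90259552001953), (7.374514102935791, 19.967845916748047), 73.09420776367188)
[516.1 -29.6  90. ]
[531.   23.3  93. ]
[535.3  31.1 100. ]
```

```bash
python3 -m jog '-1 -0.041 -0.028 0 -0.108; -1 -0.082 -0.056 0 -0.108; -1 -0.123 -0.084 0 -0.108; -1 -0.164 -0.112 0 -0.108; -1 -0.205 -0.140 0 -0.108'
cat > go.py <<'E'
from h import *
from scipy.spatial.transform import Rotation as Rn
import sys
s=get_state();R=Rn.from_euler('xyz',s['tcp_rot'],degrees=True).as_matrix()
t=np.array(list(map(float,sys.argv[1:4])))
print('pos',np.round(s['ee_pos'],1),'rot',np.round(s['tcp_rot'],2),'shift m',(R.T@(t-s['ee_pos'])/1000).round(4),'F',np.round(s['force'],1),'open',round(s['opening'],3),'t',s['time_s'])
E
python3 go.py 553.1 93.4 239
```

```text
time_s: 0.6
ee_pos: [383.2, 359.8, 239.1]
tcp_rot: [-180.0, -0.0, 162.5]
force: [0.9, -0.0, -0.4]
opening: 0.998
pos [383.2 359.8 239.1] rot [-179.98   -0.    162.51] shift m [-2.421e-01 -2.030e-01  1.000e-04] F [ 0.9 -0.  -0.4] open 0.998 t 0.6
```

```bash
python3 -m jog '-1 -0.037 -0.031 0 0; -1 -0.074 -0.062 0 0; -1 -0.111 -0.093 0 0; -1 -0.148 -0.124 0 0; -1 -0.185 -0.155 0 0'; python3 -m jog '-1 -0.030 -0.025 0 0; -1 -0.045 -0.038 0 0; -1 -0.045 -0.038 0 0; -1 -0.045 -0.038 0 0'
python3 go.py 553.1 93.4 152
```

```text
time_s: 1.1
ee_pos: [513.1, 156.2, 239.2]
tcp_rot: [-180.0, -0.0, 162.5]
force: [0.8, 0.8, 0.1]
opening: 1.002
time_s: 1.5
ee_pos: [543.6, 108.2, 238.9]
tcp_rot: [-180.0, -0.1, 162.4]
force: [0.4, 0.3, 0.0]
opening: 0.998
pos [543.6 108.2 238.9] rot [-1.7999e+02 -6.0000e-02  1.6241e+02] shift m [-0.0137 -0.0112  0.0869] F [0.4 0.3 0. ] open 0.998 t 1.5
```

```bash
python3 -m jog '-1 -0.0137 -0.0112 0 0; -1 -0.0137 -0.0112 0.010 0; -1 -0.0137 -0.0112 0.010 0'
python3 go.py 553.1 93.4 152
python3 - <<'E'
from h import *
for n,f,b in(('side','s1',(180,340,195,415)),('top','t1',(200,340,160,360))):
    im,d=grab(n,f); cv2.imwrite(f'pics/{f}z.png',cv2.resize(im[b[0]:b[1],b[2]:b[3],::-1],None,fx=3.6,fy=3.6,interpolation=2))
E
```

```text
time_s: 1.8
ee_pos: [552.7, 93.7, 227.8]
tcp_rot: [-179.9, -0.1, 162.5]
force: [0.3, -0.1, 0.2]
opening: 1.0
pos [552.7  93.7 227.8] rot [-1.7995e+02 -1.2000e-01  1.6249e+02] shift m [-0.0006 -0.0001  0.0758] F [ 0.3 -0.1  0.2] open 1.0 t 1.8
```

View pics/s1z.png

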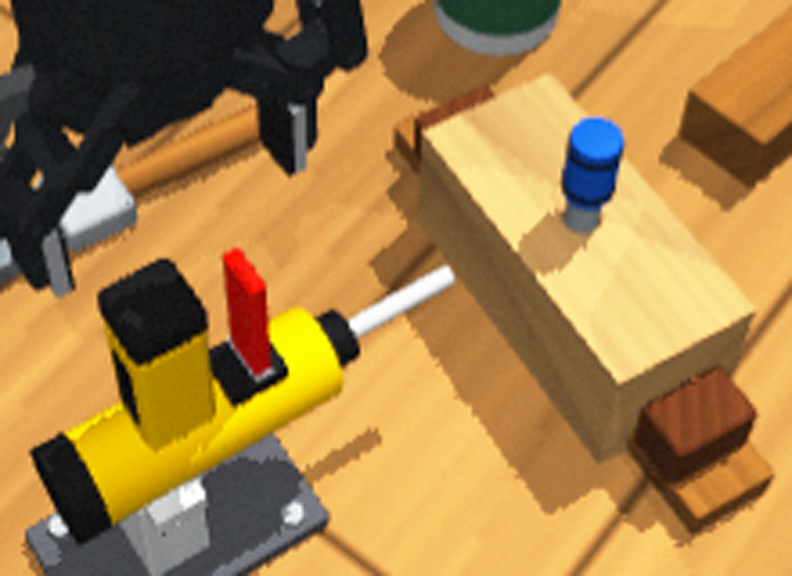

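View pics/t1z.png

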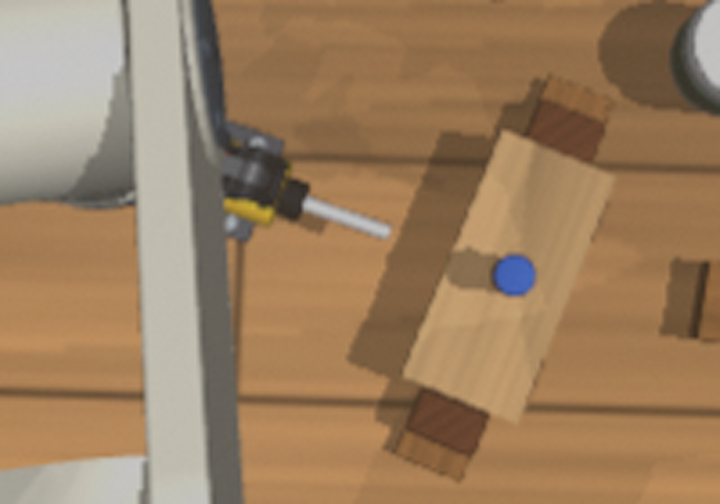

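The side view shows the open jaws along the duster axis, with tips at zoomed (60,290) and (298,170). I'll use these to check the side camera's bias against the known TCP.

```bash
python3 - <<'E'
from h import *
z=np.load('pics/s1.npz');im,d=z['im'],z['d']
for c,(u,v) in(('near',(195+66/3.6,180+265/3.6)),('far',(195+300/3.6,180+140/3.6))):
    for du in(-1,0,1):
      for dv in (-4,0,4):
        a,b=int(u)+du,int(v)+dv
        print(c,a,b,im[b,a],world('side',a,b,d=d[b,a]).round(1))
E
```

```text
near 212 249 [40 41 41] [554.6 140.1 263. ]
near 212 253 [111 114 115] [555.4 140.8 254.8]
near 212 257 [111 113 115] [557.1 140.9 244.7]
near 213 249 [51 42 34] [705.4  35.7   4.4]
near 213 253 [40 38 40] [556.2 138.9 251.9]
near 213 257 [110 113 114] [555.  141.  246.9]
near 214 249 [114  94  72] [704.   34.6   4.3]
near 214 253 [94 66 41] [699.6  39.5   1.1]
near 214 257 [29 30 31] [554.  140.3 247. ]
far 277 214 [109 111 116] [528.1  54.5 265.6]
far 277 218 [108 110 113] [527.8  55.  258.5]
far 277 222 [108 111 114] [528.5  54.5 249.3]
far 278 214 [111 114 116] [527.8  52.9 264.3]
far 278 218 [115 117 120] [526.9  54.2 258.3]
far 278 222 [113 116 117] [528.4  52.7 247.5]
far 279 214 [115 114 116] [527.5  51.4 263.2]
far 279 218 [111 114 115] [527.3  51.8 255.6]
far 279 222 [112 117 117] [527.3  52.1 247.9]
```

```bash
python3 -m jog '-1 0 0 0.025 0; -1 0 0 0.045 0; -1 0 0 0.060 0; -1 0 0 0.070 0; -1 0 0 0.076 0'; python3 go.py 552.7 93.7 152
python3 - <<'E'
from h import *
for n,f,b in(('side','s2',(180,340,195,415)),):
    im,d=grab(n,f); cv2.imwrite(f'pics/{f}z.png',cv2.resize(im[b[0]:b[1],b[2]:b[3],::-1],None,fx=3.6,fy=3.6,interpolation=2))
E
```

```text
time_s: 2.4
ee_pos: [553.3, 93.8, 152.7]
tcp_rot: [-180.0, -0.0, 162.5]
force: [0.4, 0.2, 0.3]
opening: 1.003
pos [553.3  93.8 152.7] rot [-1.7999e+02 -4.0000e-02  1.6250e+02] shift m [ 0.0006 -0.0003  0.0007] F [0.4 0.2 0.3] open 1.003 t 2.4
```

View pics/s2z.png

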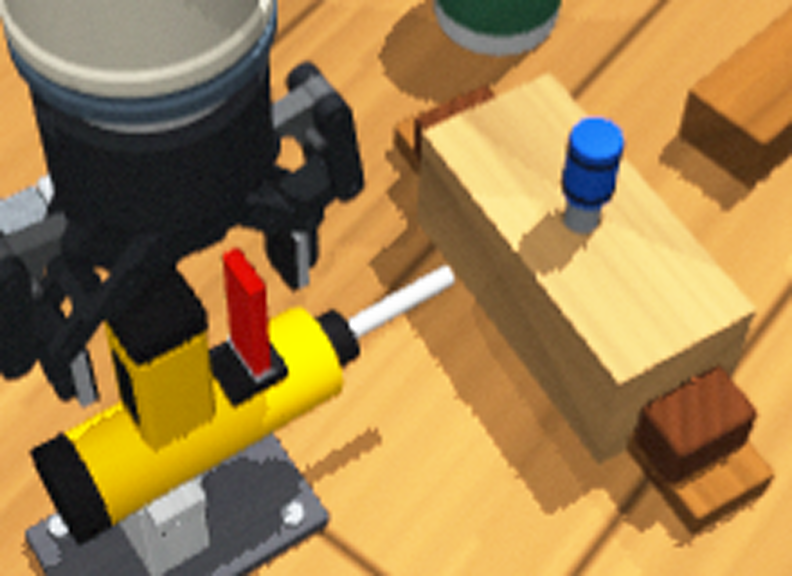

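```bash
python3 -m jog '-0.35 0 0.0045 0 0;-0.35 0 0.0045 0 0;-0.35 0 0.0045 0 0;-0.35 0 0.0045 0 0'; python3 -m jog '-0.2 0 0 0 0;-0.2 0 0 0 0;-0.2 0 0 0 0'
```

```text
time_s: 2.85
ee_pos: [555.0, 96.4, 154.6]
tcp_rot: [-179.9, 0.1, 162.5]
force: [-2.9, -10.0, 6.8]
opening: 0.676
time_s: 3.15
ee_pos: [555.1, 96.2, 154.9]
tcp_rot: [-179.8, 0.1, 162.5]
force: [-4.4, -9.6, 10.9]
opening: 0.603
```

```bash
python3 -m jog '-0.05 0 0 0 0;-0.05 0 0 0 0;-0.05 0 0 0 0'; python3 -m jog '0.2 0 0 0 0;0.2 0 0 0 0;0.2 0 0 0 0'
python3 - <<'E'
from h import *
for n,f,b in(('side','s3',(180,340,195,415)),):
    im,d=grab(n,f); cv2.imwrite(f'pics/{f}z.png',cv2.resize(im[b[0]:b[1],b[2]:b[3],::-1],None,fx=3.6,fy=3.6,interpolation=2))
E
```

```text
time_s: 3.45
ee_pos: [555.5, 97.5, 155.5]
tcp_rot: [-180.0, 0.1, 162.5]
force: [-4.8, -1.2, 14.3]
opening: 0.56
time_s: 3.75
ee_pos: [555.5, 97.5, 155.5]
tcp_rot: [-180.0, 0.1, 162.5]
force: [-4.3, -1.4, 14.1]
opening: 0.563
```

View pics/s3z.png

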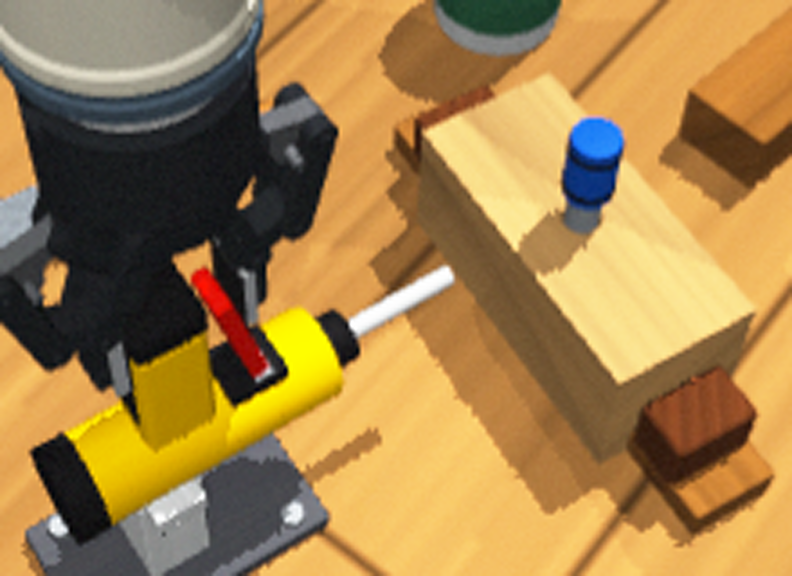

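The trigger leans well back, with its top now at zoomed (203,275), and the jaws stalled at 0.56 (48 mm). That means it is fully squeezed. I'll hold briefly and release.

```bash
python3 -m jog '0.2 0 0 0 0;0.2 0 0 0 0;0.2 0 0 0 0'; python3 -m jog '-1 0 0 0 0;-1 0 -0.004 0 0;-1 0 -0.004 0 0;-1 0 -0.004 0 0;-1 0 -0.004 0 0'
python3 - <<'E'
from h import *
for n,f,b in(('side','s4',(180,340,195,415)),):
    im,d=grab(n,f); cv2.imwrite(f'pics/{f}z.png',cv2.resize(im[b[0]:b[1],b[2]:b[3],::-1],None,fx=3.6,fy=3.6,interpolation=2))
E
python3 go.py 553.3 93.8 240
```

```text
time_s: 4.1
ee_pos: [555.5, 97.5, 155.5]
tcp_rot: [-180.0, 0.1, 162.5]
force: [-4.4, -2.0, 14.3]
opening: 0.564
time_s: 4.6
ee_pos: [554.1, 94.3, 153.6]
tcp_rot: [180.0, 0.0, 162.5]
force: [-0.2, 0.2, -1.1]
opening: 0.998
pos [554.   94.3 153.5] rot [1.7997e+02 3.0000e-02 1.6248e+02] shift m [ 0.0005 -0.0007 -0.0865] F [-0.  -0.1 -0.1] open 1.003 t 4.65
```

View pics/s4z.png

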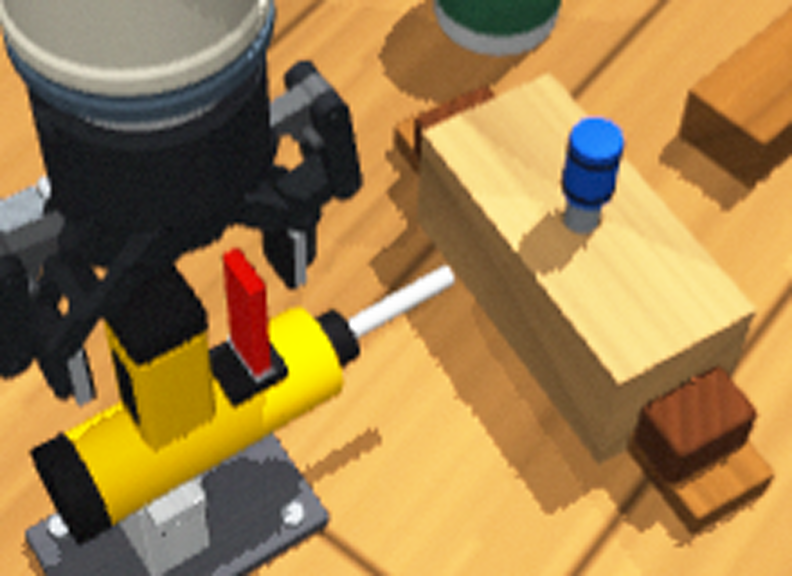

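The trigger has sprung back to its original pose, with its top at zoomed (235,258) as before. Now I raise and move over the gauge.

```bash
python3 -m jog '-1 0 0 -0.030 0;-1 0 0 -0.060 0;-1 0 0 -0.080 0;-1 0 0 -0.080 0'; python3 go.py 491.5 -100 190
```

```text
time_s: 5.05
ee_pos: [555.6, 94.5, 236.4]
tcp_rot: [179.9, 0.3, 162.5]
force: [1.0, 0.2, 0.6]
opening: 1.003
pos [555.6  94.5 236.4] rot [179.85   0.27 162.49] shift m [ 0.0028 -0.2049  0.0458] F [1.  0.2 0.6] open 1.003 t 5.05
```

```bash
python3 -m jog '-1 0.001 -0.045 0 0;-1 0.001 -0.090 0 0;-1 0.002 -0.135 0 0;-1 0.002 -0.175 0 0;-1 0.003 -0.2 0 0'; python3 -m jog '-1 0 -0.004 0.020 0;-1 0 -0.004 0.04 0;-1 0 -0.004 0.04 0;-1 0 -0.004 0.04 0'; python3 go.py 491.5 -100 104
python3 - <<'E'
from h import *
for n,f,b in(('side','s5',(100,260,280,500)),('top','t5',(200,340,160,360))):
    im,d=grab(n,f); cv2.imwrite(f'pics/{f}z.png',cv2.resize(im[b[0]:b[1],b[2]:b[3],::-1],None,fx=3.6,fy=3.6,interpolation=2))
E
```

```text
time_s: 5.55
ee_pos: [489.3, -97.8, 232.4]
tcp_rot: [-180.0, -0.1, 162.4]
force: [-0.1, -0.2, 0.3]
opening: 1.0
time_s: 5.95
ee_pos: [489.2, -99.4, 192.9]
tcp_rot: [-180.0, -0.1, 162.5]
force: [0.2, -0.5, -1.1]
opening: 0.997
pos [489.2 -99.4 192.9] rot [-1.7999e+02 -9.0000e-02  1.6249e+02] shift m [-0.0026  0.0002  0.0889] F [ 0.2 -0.5 -1.1] open 0.997 t 5.95
```

View pics/s5z.png

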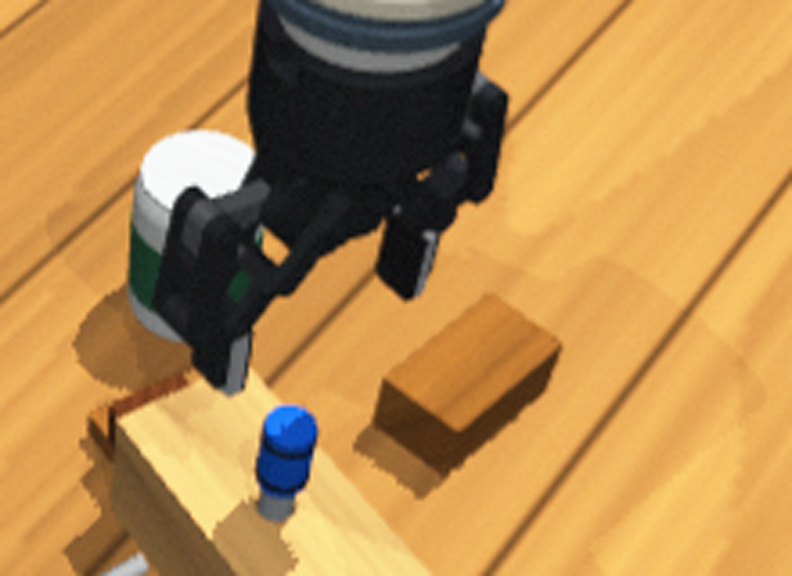

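View pics/t5z.png

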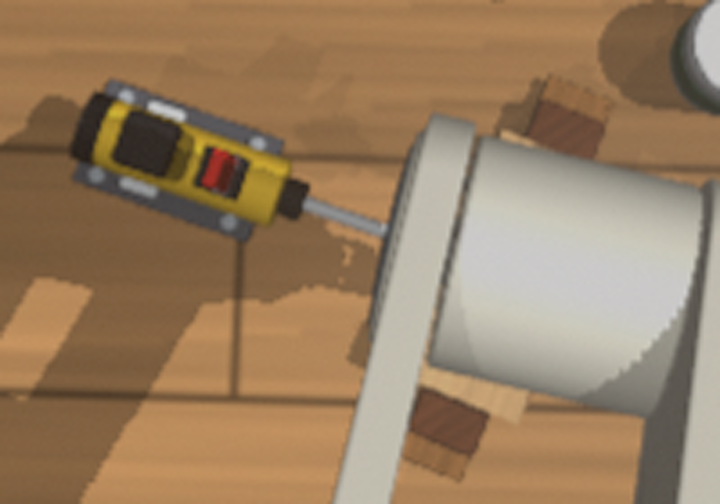

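```bash
python3 -m jog '-1 -0.002 0 0.025 0;-1 -0.002 0 0.050 0;-1 -0.002 0 0.070 0;-1 -0.002 0 0.082 0;-1 -0.002 0 0.089 0'; python3 -m jog '-0.1 0 0 0 0; -0.1 0 0 0 0; -0.1 0 0 0 0; -0.1 0 0 0 0';python3 go.py 491.3 -100.2 103
python3 - <<'E'
from h import *
for n,f,b in(('side','s6',(150,280,280,460)),):
    im,d=grab(n,f); cv2.imwrite(f'pics/{f}z.png',cv2.resize(im[b[0]:b[1],b[2]:b[3],::-1],None,fx=4.4,fy=4.4,interpolation=2))
E
```

```text
time_s: 6.55
ee_pos: [491.6, -100.0, 104.0]
tcp_rot: [-180.0, -0.0, 162.5]
force: [-0.0, -0.1, -0.4]
opening: 1.004
time_s: 6.95
ee_pos: [491.9, -100.3, 105.0]
tcp_rot: [180.0, 0.1, 162.5]
force: [0.4, 0.3, 0.5]
opening: 0.554
pos [ 491.9 -100.3  105. ] rot [1.7999e+02 8.0000e-02 1.6248e+02] shift m [ 0.0006 -0.0001  0.002 ] F [0.4 0.3 0.5] open 0.554 t 6.95
```

View pics/s6z.png

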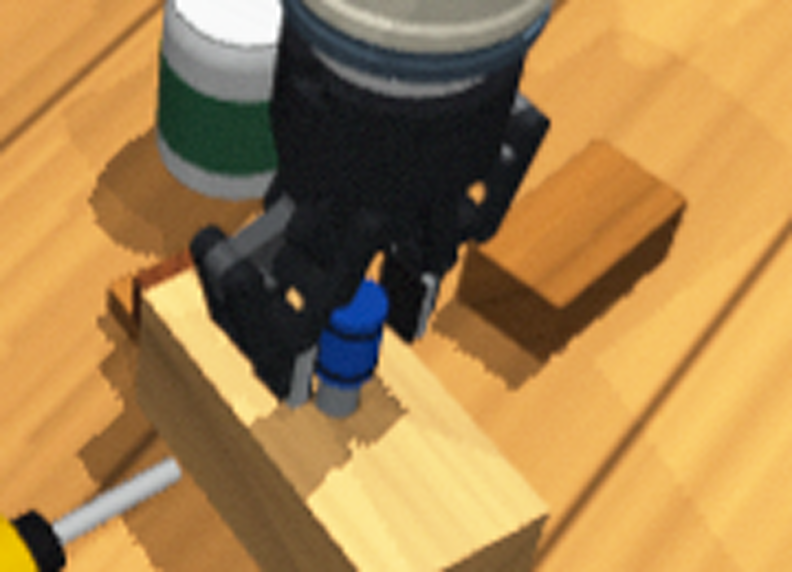

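The handle, at zoomed (350,345), sits between the pads with room on both sides. I'll close slowly.

```bash
python3 -m jog '0.35 0 0 0.001 0; 0.35 0 0 0.001 0; 0.35 0 0 0.001 0'; python3 go.py 491.3 -100.2 103; python3 -m jog '0.42 0 0 0 0; 0.42 0 0 0 0'
python3 - <<'E'
from h import *
for n,f,b in(('side','s7',(150,280,280,460)),):
    im,d=grab(n,f); cv2.imwrite(f'pics/{f}z.png',cv2.resize(im[b[0]:b[1],b[2]:b[3],::-1],None,fx=4.4,fy=4.4,interpolation=2))
E
```

```text
time_s: 7.3
ee_pos: [491.4, -100.2, 103.3]
tcp_rot: [-180.0, -0.0, 162.5]
force: [-0.3, -0.3, -0.5]
opening: 0.324
pos [ 491.4 -100.2  103.3] rot [-180.     -0.    162.48] shift m [ 0.0001 -0.      0.0003] F [-0.3 -0.3 -0.5] open 0.324 t 7.3
time_s: 7.5
ee_pos: [491.4, -100.2, 103.3]
tcp_rot: [-180.0, -0.0, 162.5]
force: [0.5, 0.8, -0.6]
opening: 0.293
```

View pics/s7z.png

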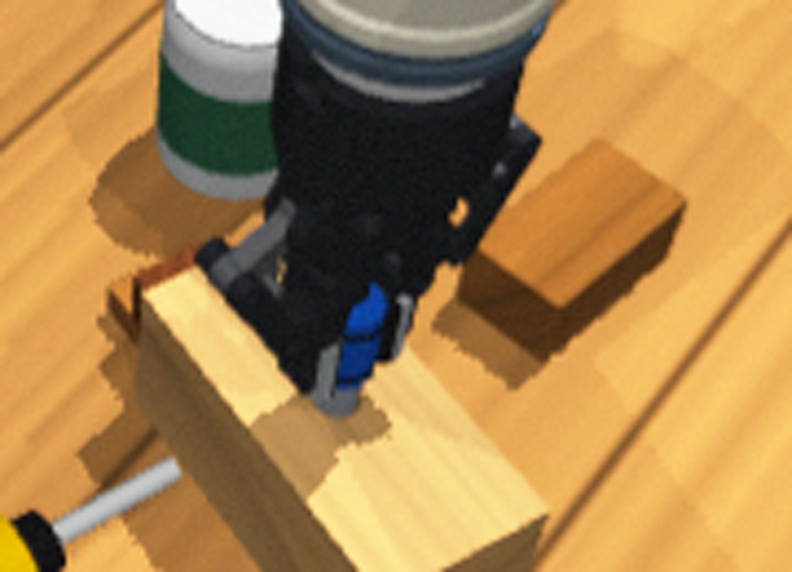

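The pads are almost touching the handle at zoomed (362,340), with negligible side force. I close on it next.

```bash
python3 -m jog '0.47 0 0 0 0; 0.47 0 0 0 0'; python3 -m jog '0.8 0 0 0 0; 0.8 0 0 0 0; 0.8 0 0 0 0'; python3 go.py 491.4 -100.2 103.3
```

```text
time_s: 7.75
ee_pos: [491.4, -100.3, 103.4]
tcp_rot: [-180.0, 0.0, 162.5]
force: [-0.4, -0.8, 1.9]
opening: 0.272
time_s: 8.05
ee_pos: [491.5, -100.3, 103.4]
tcp_rot: [-180.0, 0.0, 162.5]
force: [-1.5, -2.9, 4.8]
opening: 0.265
pos [ 491.5 -100.3  103.4] rot [-1.7999e+02  1.0000e-02  1.6249e+02] shift m [0.0001 0.0001 0.0001] F [-1.5 -2.9  4.8] open 0.265 t 8.05
```

```bash
python3 -m jog '0.8 0 -0.0004 -0.002 0; 0.8 0 -0.0004 -0.004 0; 0.8 0 -0.0004 -0.006 0; 0.8 0 -0.0004 -0.008 0; 0.8 0 -0.0004 -0.008 0'; python3 go.py 491.4 -100.2 103.3
```

```text
time_s: 8.55
ee_pos: [491.5, -100.6, 111.5]
tcp_rot: [180.0, 0.0, 162.5]
force: [0.1, 0.2, -1.4]
opening: 0.262
pos [ 491.5 -100.6  111.5] rot [1.7999e+02 2.0000e-02 1.6248e+02] shift m [0.0002 0.0003 0.0082] F [ 0.1  0.2 -1.4] open 0.262 t 8.55
```

```bash
python3 -m jog '0.8 0 0 -0.004 0; 0.8 0 0 -0.008 0; 0.8 0 0 -0.012 0; 0.8 0 0 -0.016 0; 0.8 0 0 -0.018 0'; python3 go.py 491.5 -100.6 144
```

```text
time_s: 9.05
ee_pos: [491.6, -100.6, 129.9]
tcp_rot: [180.0, 0.0, 162.5]
force: [-0.0, -0.5, -1.4]
opening: 0.264
pos [ 491.6 -100.6  129.9] rot [1.8000e+02 4.0000e-02 1.6248e+02] shift m [ 0.0001  0.     -0.0141] F [-0.  -0.5 -1.4] open 0.264 t 9.05
```

```bash
python3 -m jog '0.8 0 0 -0.004 0; 0.8 0 0 -0.008 0; 0.8 0 0 -0.012 0; 0.8 0 0 -0.0135 0; 0.8 0 0 -0.0135 0';python3 -m jog '0.8 0 0 0 0; 0.8 0 0 0 0;0.8 0 0 0 0'; python3 go.py 491.5 -100.6 144
python3 - <<'E'
from h import *
from m import masks
for n,f,b in(('side','s8',(150,280,280,460)),):
    im,d=grab(n,f); cv2.imwrite(f'pics/{f}z.png',cv2.resize(im[b[0]:b[1],b[2]:b[3],::-1],None,fx=4.4,fy=4.4,interpolation=2))
    k=masks(im)['red'];v,u=np.where(k)
    for a,b in zip(u,v):
        if d[b,a]>0 and 330<a<400: print(a,b,world(n,a,b,d=d[b,a]).round(1))
E
```

```text
time_s: 9.55
ee_pos: [491.5, -100.7, 143.1]
tcp_rot: [180.0, 0.0, 162.5]
force: [0.2, 0.5, -1.5]
opening: 0.269
time_s: 9.85
ee_pos: [491.2, -100.6, 142.6]
tcp_rot: [-180.0, -0.0, 162.5]
force: [0.4, 0.7, -1.7]
opening: 0.269
pos [ 491.2 -100.6  142.6] rot [-1.8000e+02 -2.0000e-02  1.6248e+02] shift m [-0.0003  0.0001 -0.0014] F [ 0.4  0.7 -1.7] open 0.269 t 9.85
352 238 [495.6 -93.9  83.3]
352 239 [494.1 -91.5  84.4]
352 240 [494.3 -92.7  80. ]
353 240 [492.2 -91.9  82.8]
354 240 [490.3 -91.7  84.7]
353 241 [492.5 -93.3  78.2]
354 241 [490.2 -92.1  81.6]
355 241 [487.8 -90.9  85. ]
356 241 [487.7 -94.5  81.1]
357 241 [485.5 -93.4  84.3]
358 241 [484.2 -94.3  84.5]
359 241 [483.4 -96.5  82.7]
360 241 [482.3 -97.9  82.2]
354 242 [489.6 -91.7  79.6]
355 242 [488.3 -92.6  79.8]
356 242 [486.9 -93.3  80.4]
357 242 [485.  -93.   82.4]
358 242 [483.6 -93.9  82.6]
359 242 [482.9 -96.2  80.6]
```

View pics/s8z.png

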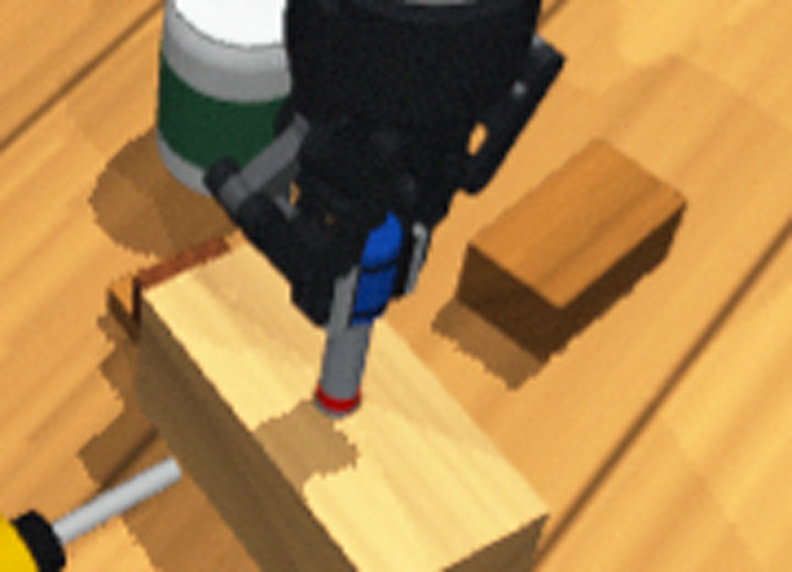

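The red ring is fully exposed just above the mouth, at zoomed (338,402). The gauge is upright, its speed is near zero and side forces are under 1 N. The draw is about 39–40 mm, inside the 34–48 mm band.

```bash
python3 - <<'E'
from h import *
s=get_state();print(np.round(s['qvel'],2),s['time_s']);print(finish_job())
E
```

```text
[ 0.1   0.02 -0.07  0.11 -0.07 -0.03] 9.9
the job is handed in; nothing more can be done
None
```

The job is handed in at 9.9 s. The trigger was squeezed and released, and the gauge is held with its red ring just clear of the wood. `finish_job()` reports no verdict, so these are my own last checks:

- **Trigger:** The jaws closed on the trigger and grip until they stalled at about 48 mm, the fully squeezed width. I held that for roughly 0.6 s and released. The picture afterwards showed the trigger back in its starting position.
- **Gauge:** I gripped it by the blue handle and drew it up about 39–40 mm, judging by how far the tool moved. The last side picture shows it upright, with the red ring at about 78–85 mm above the bench and the beam top at 75 mm.
- **Forces:** Side force read at the wrist while lifting stayed under 1 N, and the load hanging was about 1.5 N. Joint speeds at hand-in were near zero.
- **Other items:** The tin and offcut look unmoved. I took no final picture of the brush, but no move was planned near it and I felt no unexpected contact.

The two cameras disagreed by about 3 mm on positions. I used their average, and the contact forces while gripping agreed with it. While closing, the jaws pressed the gauge lightly, about 5 N down and 3 N sideways; this went away once I started lifting.

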